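# Dial in the comparator's preset and load it

## Task

Set the comparator's three thumbwheels so that, from left to right as seen from the robot, 3, 6 and 1 dots face straight up, each wheel clicked home in its detent. Turn the wheels with a light fingertip, without leaning on them, and only when all three are right press the load key fully down and let it come up again. Leave everything else on the plate where it is.

Things in the scene. Friction and masses are not known exactly. Their poses are not given: they have to be found in the camera images.
- console: Grey die-cast comparator amplifier, 200 (x) x 270 (y) x 60 mm high, fixed. Origin: centre of its underside; x points from the robot's side to the far side, y to the left, z up. Flat deck at z = 60, holding three black thumbwheels side by side (axles at x = -25), a low meter beyond (10 proud, near edge 45 past the axles), a knob (18 proud) and, right of the wheels, the load key.
- wheel_left_top (a point): Topmost point of the left thumbwheel's rim, fixed in the console (does not turn), 14 mm above the deck; axes as the console's. The wheel is a smooth hard black cylinder, 50 mm diameter, 16 mm wide, axle along the console's y, 25 mm below this point; wheels stand 34 mm apart.
- thumbwheel_left: The left thumbwheel itself. Origin: middle of its axle, 49 mm above the plate; y along the axle, x and z turn with it; at angle 0 they are the console's. Its sprung axle gives way downwards, 1 mm for 22 N of press, and comes back.
- wheel_left (a joint): Angle of the left thumbwheel, rad; grows as its top rolls away from the robot (to the console's +x). Eight digits, 45 degrees (19.6 mm of rim) apart, each shown by its number of white dots on the rim, 0 (blank) to 7. Digit d faces straight up, level with the white lines of the bezel, at d x 0.785 plus any whole turns of 6.283.
- wheel_mid_top (a point): Topmost point of the middle thumbwheel's rim, fixed in the console (does not turn), 14 mm above the deck; axes as the console's. The wheel is a smooth hard black cylinder, 50 mm diameter, 16 mm wide, axle along the console's y, 25 mm below this point; wheels stand 34 mm apart.
- thumbwheel_mid: The middle thumbwheel itself. Origin: middle of its axle, 49 mm above the plate; y along the axle, x and z turn with it; at angle 0 they are the console's. Its sprung axle gives way downwards, 1 mm for 22 N of press, and comes back.
- wheel_mid (a joint): Angle of the middle thumbwheel, rad; grows as its top rolls away from the robot (to the console's +x). Digits and angles as on the left wheel. A spring detent holds each digit: 2 to 3 N along the rim turns the wheel out of it, and well past half-way it drops into the next digit by itself (it may hang at half-way). It turns endlessly either way.
- wheel_right_top (a point): Topmost point of the right thumbwheel's rim, fixed in the console (does not turn), 14 mm above the deck; axes as the console's. The wheel is a smooth hard black cylinder, 50 mm diameter, 16 mm wide, axle along the console's y, 25 mm below this point; wheels stand 34 mm apart.
- thumbwheel_right: The right thumbwheel itself. Origin: middle of its axle, 49 mm above the plate; y along the axle, x and z turn with it; at angle 0 they are the console's. Its sprung axle gives way downwards, 1 mm for 22 N of press, and comes back.
- wheel_right (a joint): Angle of the right thumbwheel, rad; grows as its top rolls away from the robot (to the console's +x). Digits, angles and detents as on the left and middle wheels. To turn a wheel, press a fingertip on top of its rim with 6 to 9 N and drag along x of the console; the rim rolls with the fingertip, but slips under a lighter touch. Over 15 N harms it.
- load_key (a joint): Travel of the load key, m: 0 up, 0.005 fully down. Sprung; about 2 N starts it, 5 N holds it fully down; comes up by itself.
- load_key_top (a point): Centre of the top of the load key, a round grey plunger 24 mm across in a 40 mm dark steel collar, 64 mm to the right of the right wheel's middle; 17 mm above the deck when up. It is pressed straight down.
- pin_stand: Bystander, to be left alone: slotted beech stand, 70 x 170 x 45, with six upright steel pin gauges 4 to 12 thick reaching 100 above the plate (mm). Origin: centre of the underside.
- vee_block: Bystander, to be left alone: cast-iron toolmaker's vee, 80 x 60 x 50 (mm). Origin: centre of the underside.
- wringing_tray: Bystander, to be left alone: shallow brass tray, 100 x 150 x 16, with three gauge blocks in it (mm). Origin: centre of the underside.
- square: Bystander, to be left alone: small steel square lying flat, beam 75 long and 16 high, blade 105 long (mm). Origin: centre of the underside of its beam.
- depth_mic: Bystander, to be left alone: chrome depth micrometer lying on its side, base 100 wide, 98 long, 18 high; lies to the left of the console (mm). Origin: centre of the underside of its base.
- die_spring: Bystander, to be left alone: black steel die spring standing upright, 33 in diameter, 68 high; stands to the right of the console (mm). Origin: centre of the underside.
- gauge_block: Bystander, to be left alone: steel gauge block, 35 x 30 x 9, lying on the console's deck to the left of the wheels (mm). Origin: centre of the underside.

How it is judged (in metres and radians):
On the way, in this order (a step that is already met when the one before it is completed fails the run):
1. all three wheels are set: 3, 6 and 1 dots up, left to right ((value of joint wheel_left between -4.077 and -3.777 rad or value of joint wheel_left between 2.2062 and 2.5062 rad or value of joint wheel_left between 8.4894 and 8.7894 rad or value of joint wheel_left between 14.7726 and 15.0726 rad) and (value of joint wheel_mid between -1.7208 and -1.4208 rad or value of joint wheel_mid between 4.5624 and 4.8624 rad or value of joint wheel_mid between 10.8456 and 11.1456 rad or value of joint wheel_mid between 17.1288 and 17.4288 rad) and (value of joint wheel_right between -5.6478 and -5.3478 rad or value of joint wheel_right between 0.6354 and 0.9354 rad or value of joint wheel_right between 6.9186 and 7.2186 rad or value of joint wheel_right between 13.2018 and 13.5018 rad)), for 0.2 s.
2. with the code set, the load key is pressed down (all of step 1 and value of joint load_key above 0.004 m), for 0.05 s.
At the end, for the whole second after the job is handed in: The left, middle and right wheels show 3, 6 and 1 (each within 0.15 rad of its detent, any whole turns) and are at rest, the load key has been pressed at least 4 mm down after that, and is up again (within 1 mm) (all of step 1 and value of joint load_key below 0.001 m and velocity of joint wheel_left between -0.1 and 0.1 rad/s and velocity of joint wheel_mid between -0.1 and 0.1 rad/s and velocity of joint wheel_right between -0.1 and 0.1 rad/s); the robot touches nothing.
It fails at once if the load key is pressed (3.5 mm) while the wheels do not show 3, 6, 1 (value of joint load_key above 0.0035 m and not ((value of joint wheel_left between -4.077 and -3.777 rad or value of joint wheel_left between 2.2062 and 2.5062 rad or value of joint wheel_left between 8.4894 and 8.7894 rad or value of joint wheel_left between 14.7726 and 15.0726 rad) and (value of joint wheel_mid between -1.7208 and -1.4208 rad or value of joint wheel_mid between 4.5624 and 4.8624 rad or value of joint wheel_mid between 10.8456 and 11.1456 rad or value of joint wheel_mid between 17.1288 and 17.4288 rad) and (value of joint wheel_right between -5.6478 and -5.3478 rad or value of joint wheel_right between 0.6354 and 0.9354 rad or value of joint wheel_right between 6.9186 and 7.2186 rad or value of joint wheel_right between 13.2018 and 13.5018 rad))).
It fails at once if a wheel is pressed with more than 15 N (contact force between any of the fingers, the arm and thumbwheel_left above 15 N or contact force between any of the fingers, the arm and thumbwheel_mid above 15 N or contact force between any of the fingers, the arm and thumbwheel_right above 15 N).
It fails at once if a bystander is moved by more than 15 mm (distance of any of pin_stand, vee_block, wringing_tray, square, depth_mic, die_spring, gauge_block from where it was at the start of the episode above 0.015 m).
It also fails if it takes over 72 s, if anything falls off the work surface, if the arm or the gripper's body presses on something with over 40 N, if the wrist force passes 120 N, or if a joint passes its speed limit or range.

## Robot

A 6-joint arm with a two-finger parallel gripper is mounted at the origin on the work surface. World frame = base frame: x ahead of the robot, y to its left, z up, the work surface at z = 0. Lengths are in mm, angles in rad, forces in N, time in s.
With the tool pointing down it reaches from about 300 to 875 mm from the base axis. Payload 6.4 kg.
Tool frame: the origin (TCP) lies at the very end of the fingers, on their centre line; the grasp point (between the pads) lies 19 mm behind it; z points along the fingers, y is the line along which they close (so a half turn about z gives the same grasp; the last joint's range is limited). The gripper opens to 85 mm and grips with 20 to 120 N. Pads are 22 mm wide; open, the fingers measure 114 mm over their backs; the gripper's body (76 mm by 85 mm) begins 54 mm behind the grasp point. The pads swing forward as they close: fully open they stand 13 mm farther back than shut.
Start: joints at [-1.356, 0.181, 1.607, -0, 1.354, -0.206], TCP at [234.899, -524.846, 231.288] pointing down, gripper open.
Joint ranges: [-2.99, 2.99], [-0.89, 2.07], [0.3, 2.58], [-1.14, 4.28], [0, 2.63], [-3.12, 3.12]. Speed limits (rad/s): [2.57, 2.57, 3.01, 3.14, 3.14, 3.14].

## Interface

Orientations are given as a unit quaternion [x, y, z, w].
In Python, from bench import manip gives the robot as it stands.
- The arm moves only by the tool drive_tool, never from a script. Its argument "increments" is text: rows parted by semicolons, each of 7 numbers parted by spaces: the opening, from 0 (shut) to 1 (fully open), then the shift along the tool's x, y, z normalised to -1 to 1, where 1 is 0.02 m, then the turn, a rotation vector about the tool's x, y, z normalised to -1 to 1, where 1 is 10 degrees. In form: jaw tx ty tz ax ay az; .... A call has 1 to 12 rows; each row shifts and turns the commanded pose from where the row before left it, along the tool's axes as they then stand; what a row does not reach is not made up. A row lasts 1/8 s, in which the tool goes at most 62.5 mm and 10.7 degrees, less where a joint would pass 70% of its speed; a pose out of reach is approached as far as the arm can. A call with a number of a shift or a turn outside -1 to 1 is refused whole. A call with a gripper value outside its range is refused whole. The fingers move at their own pace and stop on an object; the grip force is fixed at half the most. Time passes only in rows, so rows that do not move let the fingers close. It gives the time, the measured TCP pose, the force, the opening and the grip force at its end, in the units of the state.
- manip.read_state(): the state, without advancing time (a new reading comes with each control period).
- manip.grab_frame(name): name is "side" or "top"; returns a dict with "frame" (400x640x3 uint8, blue, green, red), "K" (3x3 intrinsics, pixels), "pose" (4x4, takes a point from camera to world coordinates). Camera axes: x right, y up, looking along -z (the intrinsics and any distortion apply to the point x, -y, -z); pixel columns grow to the right and rows downward; lengths in mm; the calibration is good to about 2 mm. A picture is of the moment at which its call begins. There is no depth.
- manip.sign_off(): hands the job in; it is judged then, once.
The state is a dict: "time": time; "q": joint angles; "dq": joint speeds; "tau": joint torques, N m; "tcp_pos": TCP position; "tcp_rot": TCP orientation; "ft_force": force on the tool from outside, world axes, zero at the start; "torque": the same for the moment, N m; "grip_width": finger opening in mm; "grasp_force": force on a finger pad.
Only numpy, scipy, OpenCV 4.12 (cv2) and the standard library are available. Lean on these libraries where they do the work, as an engineer would, in place of code of your own. Each camera call takes 0.05 s, during which the arm holds its last target. There are 200 camera calls.

## Working session

There is one attempt and no reset: what is moved stays moved. The work goes in short steps, Python scripts to look and compute and a tool call to move; the robot and the scene stay as the last step left them, time stands still between calls to the robot, and variables do not carry over. Pictures are saved under pics/ and viewed, at most 10 in all, crops included, and the job is handed in when it is done.

Besides the shell and the picture viewer there is one more tool, called after "Call:" as a command line: name --argument value ..., lists and objects as JSON in quotes. drive_tool: Moves the arm, as the interface text tells. Scaled input: -1 to 1 covers 0.02 m each way for a shift and 10 degrees each way for a turn. Its arguments: {"type":"object","properties":{"increments":{"type":"string"}},"required":["increments"]}

```bash
mkdir -p pics; cat > h.py <<'E'
import numpy as np, cv2
from bench import manip
def grab(n):
    f=manip.grab_frame(n); np.savez('cam_'+n,K=f['K'],pose=f['pose']); return f
def proj(n,p):
    c=np.load('cam_%s.npz'%n); T=np.linalg.inv(c['pose']); q=T[:3,:3]@np.array(p,float)+T[:3,3]
    u=c['K']@np.array([q[0],-q[1],-q[2]]); return u[:2]/u[2]
def back(n,uv,z):
    c=np.load('cam_%s.npz'%n); P=c['pose']; d=np.linalg.inv(c['K'])@np.array([uv[0],uv[1],1.])
    d=P[:3,:3]@np.array([d[0],-d[1],-d[2]]); o=P[:3,3]; return o+d*(z-o[2])/d[2]
E
python3 - <<'E'
from h import *
a=grab('top');b=grab('side')
cv2.imwrite('pics/top.png',a['frame']);cv2.imwrite('pics/side.png',b['frame'])
print({k:np.round(v,3) for k,v in manip.read_state().items()})
for f in(a,b):print(f.keys(),np.round(f['K'],1),np.round(f['pose'],3))
E
```

```text
{'time': np.float64(0.1), 'q': array([-1.356,  0.181,  1.608, -0.   ,  1.354, -0.206]), 'dq': array([-0.001, -0.002, -0.002, -0.   , -0.   ,  0.001]), 'tau': array([ 3.0000e-03, -4.4588e+01, -3.5224e+01,  0.0000e+00,  4.0000e-03,
        0.0000e+00]), 'tcp_pos': array([ 234.784, -524.317,  230.465]), 'tcp_rot': array([ 0.978,  0.209, -0.   , -0.001]), 'ft_force': array([-1.142, -0.43 , -0.673]), 'torque': array([-0.042,  0.023,  0.009]), 'grasp_force': np.float64(0.0), 'grip_width': np.float64(85.263)}
dict_keys(['frame', 'K', 'pose']) [[387.2   0.  319.4]
 [  0.  387.2 202.4]
 [  0.    0.    1. ]] [[-1.400000e-02  9.970000e-01 -8.100000e-02  4.937610e+02]
 [-1.000000e+00 -1.400000e-02 -7.000000e-03  1.459500e+01]
 [-8.000000e-03  8.100000e-02  9.970000e-01  1.099039e+03]
 [ 0.000000e+00  0.000000e+00  0.000000e+00  1.000000e+00]]
dict_keys(['frame', 'K', 'pose']) [[384.1   0.  324. ]
 [  0.  384.1 204.3]
 [  0.    0.    1. ]] [[-9.02000e-01  3.35000e-01 -2.71000e-01  2.68270e+02]
 [-4.30000e-01 -6.76000e-01  5.99000e-01  6.32578e+02]
 [ 1.80000e-02  6.57000e-01  7.54000e-01  8.77270e+02]
 [ 0.00000e+00  0.00000e+00  0.00000e+00  1.00000e+00]]
```

View pics/top.png

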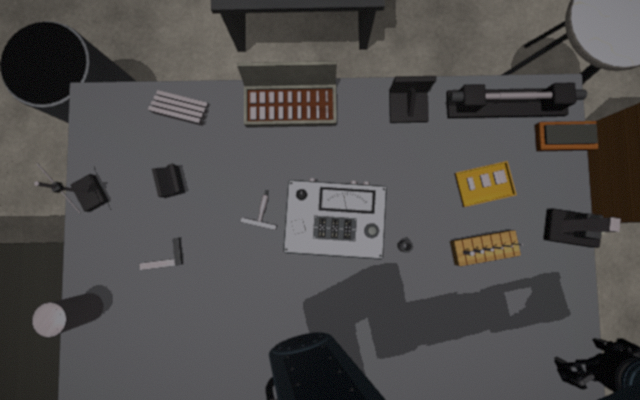

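View pics/side.png

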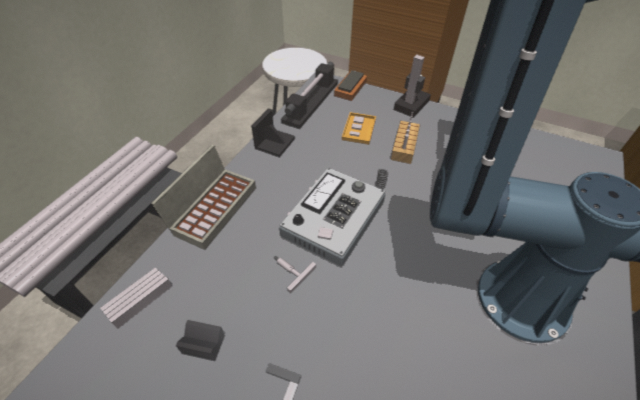

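The top view shows the console around (336,219), with the wheels near (335,228), the key near (372,231) and the gauge block near (298,226). I'll enlarge both views.

```bash
python3 - <<'E'
from h import *
a=cv2.imread('pics/top.png')[175:265,275:395];b=cv2.imread('pics/side.png')[165:265,275:390]
a=cv2.resize(a,None,fx=6,fy=6,interpolation=cv2.INTER_CUBIC)
cv2.imwrite('pics/topc.png',a)
c=cv2.imread('pics/top.png')[210:245,308:362];d=cv2.imread('pics/side.png')[190:228,322:365]
c=cv2.resize(c,(790,512)[:2],interpolation=cv2.INTER_CUBIC)[:, :]
d=cv2.resize(d,None,fx=13,fy=13,interpolation=cv2.INTER_CUBIC)
c=cv2.resize(c,(400,260));
o=np.zeros((560,800,3),np.uint8);o[:260,:400]=c;o[:494,400:400+400]=cv2.resize(d,(400,353))[:353] if 0 else 0
dd=cv2.resize(d,(400,353));o[:353,400:800]=dd
cv2.imwrite('pics/wh.png',np.clip(o.astype(float)*1.8,0,255).astype(np.uint8))
E
```

```text
(no output)
```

View pics/topc.png

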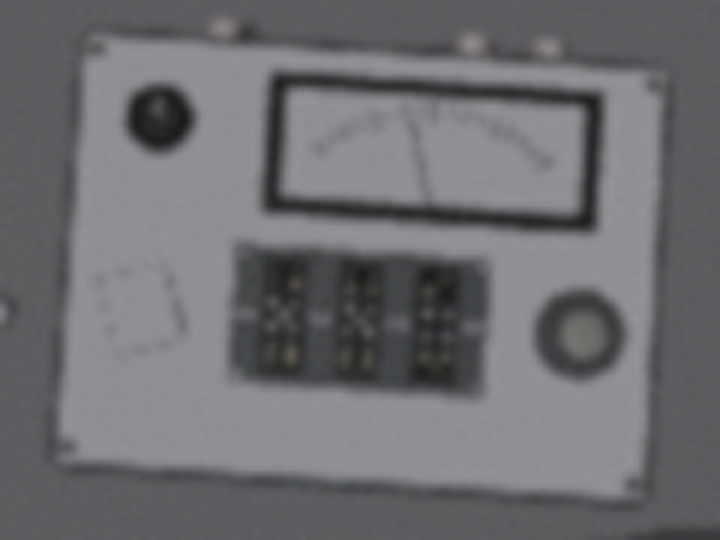

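View pics/wh.png

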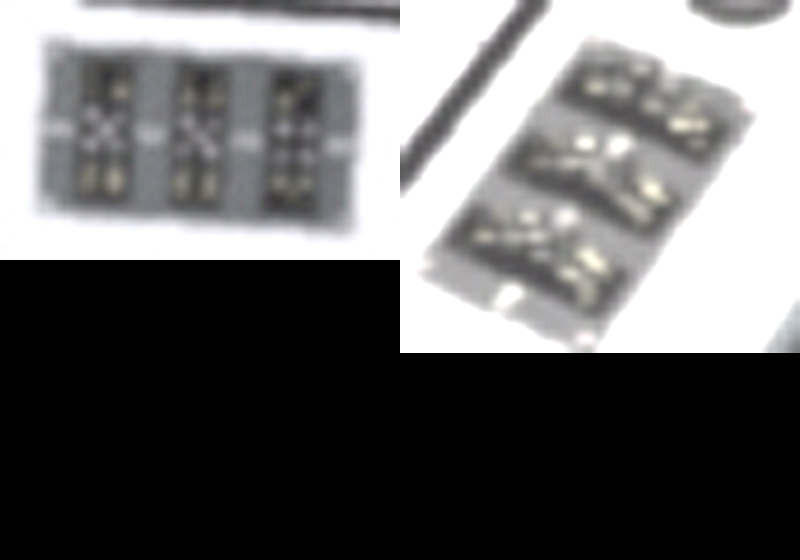

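```bash
python3 - <<'E'
from h import *
A=np.mean([grab('top')['frame'].astype(float) for _ in range(6)],0)
B=np.mean([grab('side')['frame'].astype(float) for _ in range(6)],0)
c=A[212:244,312:358].max(2);d=B[190:228,322:365].max(2)
c=cv2.resize(c,None,fx=8.6,fy=8.6*1.4,interpolation=cv2.INTER_LANCZOS4);d=cv2.resize(d,None,fx=9,fy=9,interpolation=cv2.INTER_LANCZOS4)
o=np.zeros((400,800));o[:c.shape[0],:c.shape[1]]=c[:400,:400];o[:d.shape[0],405:405+d.shape[1]]=d
cv2.imwrite('pics/wh2.png',np.clip((o-25)*1.9,0,255).astype(np.uint8))
p=lambda x,y:(275+x/6,175+y/6)
k=back('top',p(580,336),77);print('key',k)
for q in[(243,315),(320,318),(398,322),(472,326)]:print(back('top',p(*q),62))
for q in[(88,38),(665,72),(643,500),(58,460)]:print('corner',back('top',p(*q),60))
l,r=back('top',p(282,317),74),back('top',p(436,324),74);print(l,r)
print(back('side',(322+0,190+0),74))
E
```

```text
key [ 499.1942237  -115.10076206   77.        ]
[510.69244592  32.7497444   62.        ]
[508.87885526  -1.52850223  62.        ]
[506.61617529 -36.21884223  62.        ]
[504.38013724 -69.10272584  62.        ]
corner [636.36953115 101.05877225  60.        ]
corner [ 617.09092556 -158.36212548   60.        ]
corner [ 426.46172758 -143.33960057   60.        ]
corner [447.5633608  115.84939087  60.        ]
[509.3772952   15.37885186  74.        ] [505.35598763 -52.32536829  74.        ]
[585.63589958 -52.05302246  74.        ]
```

View pics/wh2.png

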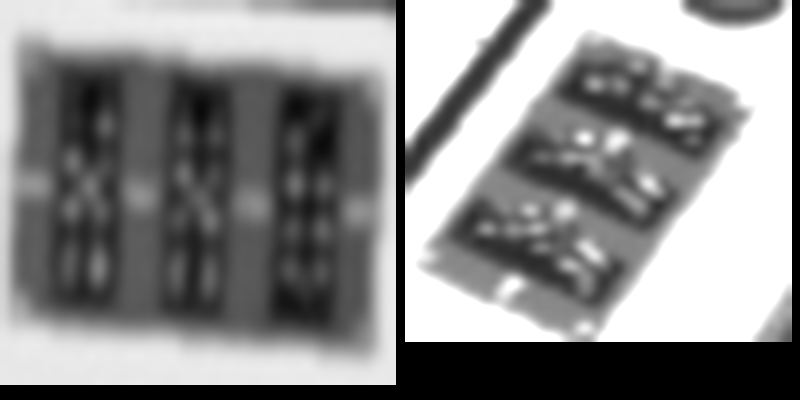

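```bash
cat >> h.py <<'E'
PSI=np.radians(-4.5); EX=np.array([np.cos(PSI),np.sin(PSI),0]); EY=np.array([-np.sin(PSI),np.cos(PSI),0])
MID=np.array([507.2,-18.7,49.])
def unroll(im,n,k,off=(0,0)):
    th=np.radians(np.arange(-70,70.1,1)); ys=np.arange(-9,9.1,.25)   # row 0 = far side (th>0 shown at top)
    m=np.array([[proj(n,MID+k*34*EY+y*EY+25*(np.sin(t)*EX+np.cos(t)*np.array([0,0,1]))) for y in ys[::-1]] for t in th[::-1]])
    return cv2.remap(im.astype(np.float32),(m[...,0]+off[0]).astype(np.float32),(m[...,1]+off[1]).astype(np.float32),cv2.INTER_CUBIC)
def sheet(fn,N=6):
    out=[]
    for n in('top','side'):
        im=np.mean([grab(n)['frame'].astype(float) for _ in range(N)],0).max(2)
        for k in(1,0,-1):
            u=cv2.resize(unroll(im,n,k),(125,560)); lo,hi=np.percentile(u,[2,98]); u=np.clip((u-lo)/(hi-lo)*255,0,255)
            u[[100,280,460],:6]=255; out+= [u,np.full((560,6),128.)]
    cv2.imwrite(fn,np.hstack(out).astype(np.uint8))
E
python3 - <<'E'
from h import *
sheet('pics/u1.png')
# side check: where do bezel lines/key project
print(proj('side',MID+[0,0,25]),proj('side',MID-98*EY+[0,0,28]),proj('top',MID-98*EY+[0,0,28]))
E
```

```text
[342.36769784 207.12512583] [358.38297105 184.44741722] [372.15729612 230.87233871]
```

View pics/u1.png

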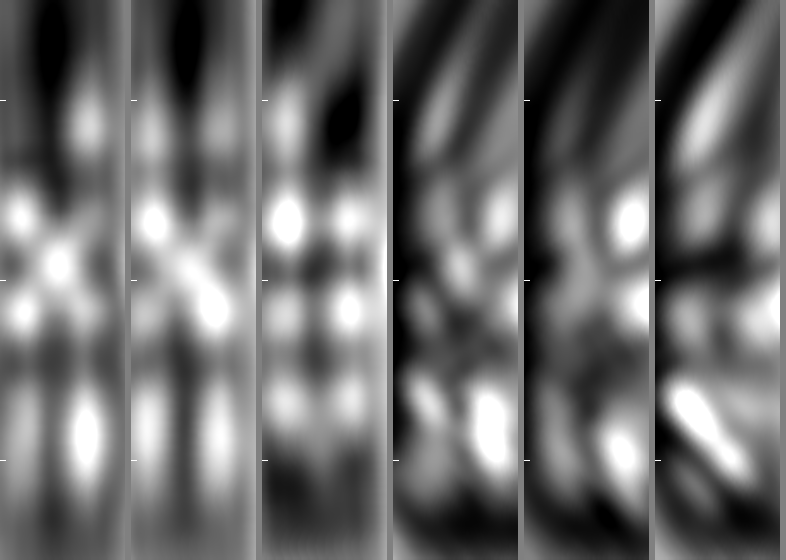

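The wheels show 5, 5 and 4, with the next higher digit on the near side. I need −2 steps on the left, +1 on the middle and −3 on the right. First I'll close the jaw, align the tool with the console and head over.

Call:
drive_tool --increments "0 0 0 0 0 0 0.953; 0 0 0 0 0 0 0.953; 0 0 0 0 0 0 0.953; 0 0.43 -1 0 0 0 0; 0 0.43 -1 0 0 0 0; 0 0.43 -1 0 0 0 0; 0 0.43 -1 0 0 0 0; 0 0.43 -1 0 0 0 0; 0 0.43 -1 0 0 0 0; 0 0.43 -1 0 0 0 0; 0 0.43 -1 0 0 0 0; 0 0.43 -1 0 0 0 0"

```text
time: 2.8
tcp_pos: [326.8, -350.2, 231.3]
tcp_rot: [0.999, -0.039, 0.0, 0.0]
ft_force: [-0.4, -0.4, -0.4]
grip_width: -0.1
grasp_force: 0.0
```

Call:
drive_tool --increments "0 0.43 -1 0 0 0 0; 0 0.43 -1 0 0 0 0; 0 0.43 -1 0 0 0 0; 0 0.43 -1 0 0 0 0; 0 0.43 -1 0 0 0 0; 0 0.43 -1 0 0 0 0; 0 0.43 -1 0 0 0 0; 0 0.43 -1 0 0 0 0; 0 0.43 -1 0 0 0 0; 0 0.43 -1 0 0 0 0; 0 0.43 -1 0 0 0 0; 0 0.43 -1 0 0 0 0"

```text
time: 4.3
tcp_pos: [448.0, -118.9, 231.3]
tcp_rot: [0.999, -0.039, 0.0, 0.0]
ft_force: [0.3, -0.2, -0.4]
grip_width: -0.2
grasp_force: 0.0
```

```bash
cat >> h.py <<'E'
def where():
    s=manip.read_state(); d=s['tcp_pos']-MID
    from scipy.spatial.transform import Rotation as R
    M=R.from_quat(s['tcp_rot']).as_matrix()
    print('t %.2f'%s['time'],'console-rel x %.2f y %.2f z(abs) %.2f'%(d@EX,d@EY,s['tcp_pos'][2]),'F console x %.2f y %.2f z %.2f'%(s['ft_force']@EX,s['ft_force']@EY,s['ft_force'][2]),'xaxis %.2f deg'%np.degrees(np.arctan2(M[1,0],M[0,0])),'tilt',np.round(np.degrees(M[:2,2]),2),'w %.1f'%s['grip_width'])
E
python3 -c "
from h import *
where()"
```

```text
t 4.30 console-rel x -51.15 y -104.52 z(abs) 231.32 F console x 0.28 y -0.15 z -0.37 xaxis -4.48 deg tilt [ 0. -0.] w -0.2
```

Call:
drive_tool --increments "0 0.423 -1 0 0 0 0; 0 0.423 -1 0 0 0 0; 0 0.423 -1 0.5 0 0 0; 0 0.423 -1 1 0 0 0; 0 0.423 -1 1 0 0 0; 0 0.423 -1 1 0 0 0; 0 0.423 -1 1 0 0 0; 0 0 0 1 0 0 0; 0 0 0 1 0 0 0; 0 0 0 0.6 0 0 0; 0 0 0 0 0 0 0; 0 0 0 0 0 0 0"

```text
time: 5.8
tcp_pos: [518.3, 14.7, 90.1]
tcp_rot: [0.999, -0.039, 0.001, 0.0]
ft_force: [0.4, -0.8, 0.3]
grip_width: -0.2
grasp_force: 0.0
```

```bash
python3 - <<'E'
from h import *
where()
a=grab('top')['frame'][170:270,270:400];b=grab('side')['frame'][150:260,280:400]
a=cv2.resize(a,(400,308),interpolation=cv2.INTER_CUBIC);b=cv2.resize(b,(400,366),interpolation=cv2.INTER_CUBIC)
o=np.zeros((366,800,3),np.uint8);o[:308,:400]=a;o[:,400:]=b
cv2.imwrite('pics/hov.png',o)
E
```

```text
t 5.80 console-rel x 8.43 y 34.13 z(abs) 90.07 F console x 0.49 y -0.73 z 0.34 xaxis -4.48 deg tilt [ 0.07 -0.02] w -0.2
```

View pics/hov.png

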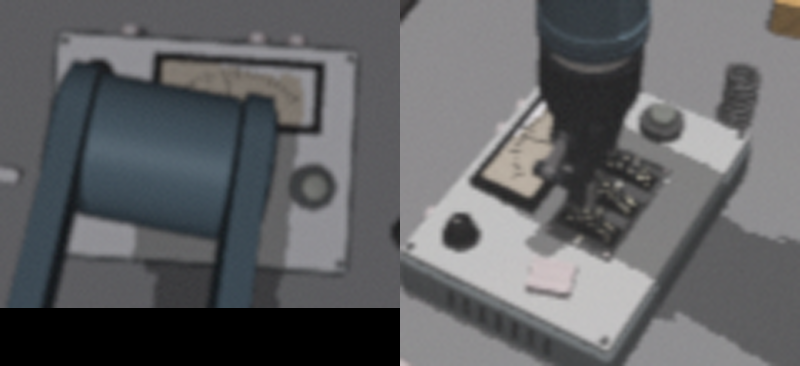

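The fingertip hovers just beyond the top of the left wheel. Now I'll descend gently.

Call:
drive_tool --increments "0 0 0 0.3 0 0 0; 0 0 0 0.3 0 0 0; 0 0 0 0.05 0 0 0; 0 0 0 0 0 0 0; 0 0 0 0 0 0 0"

```text
time: 6.52
tcp_pos: [517.9, 14.7, 76.4]
tcp_rot: [0.999, -0.039, 0.0, -0.0]
ft_force: [-0.4, 0.1, 0.2]
grip_width: -0.1
grasp_force: 0.0
```

Call:
drive_tool --increments "0 0 0 0.02 0 0 0; 0 0 0 0.02 0 0 0; 0 0 0 0 0 0 0"

```text
time: 6.9
tcp_pos: [517.7, 14.7, 75.5]
tcp_rot: [0.999, -0.039, 0.0, -0.0]
ft_force: [-0.1, 0.1, 0.1]
grip_width: -0.3
grasp_force: 0.0
```

Call:
drive_tool --increments "0 0 0 0.02 0 0 0; 0 0 0 0.01 0 0 0; 0 0 0 0 0 0 0"

```text
time: 7.28
tcp_pos: [517.7, 14.7, 74.9]
tcp_rot: [0.999, -0.039, -0.0, -0.0]
ft_force: [0.5, 0.5, 0.2]
grip_width: 0.2
grasp_force: 0.0
```

Call:
drive_tool --increments "0 0 0 0.02 0 0 0; 0 0 0 0.01 0 0 0; 0 0 0 0 0 0 0"

```text
time: 7.65
tcp_pos: [517.7, 14.7, 74.3]
tcp_rot: [0.999, -0.039, -0.0, -0.0]
ft_force: [-0.0, 0.3, 0.3]
grip_width: -0.1
grasp_force: 0.0
```

Call:
drive_tool --increments "0 0 0 0.01 0 0 0; 0 0 0 0 0 0 0"

```text
time: 7.9
tcp_pos: [517.8, 14.7, 74.1]
tcp_rot: [0.999, -0.039, 0.0, -0.0]
ft_force: [0.3, 0.3, 0.5]
grip_width: -0.2
grasp_force: 0.2
```

Call:
drive_tool --increments "0 0 0 0.01 0 0 0; 0 0 0 0 0 0 0"

```text
time: 8.15
tcp_pos: [517.8, 14.7, 74.0]
tcp_rot: [0.999, -0.039, 0.0, 0.0]
ft_force: [-0.5, -0.1, 1.5]
grip_width: -0.1
grasp_force: 0.9
```

Call:
drive_tool --increments "0 0 0 0.01 0 0 0; 0 0 0 0 0 0 0"

```text
time: 8.4
tcp_pos: [517.9, 14.7, 73.9]
tcp_rot: [0.999, -0.039, 0.0, 0.0]
ft_force: [-1.4, 0.0, 4.1]
grip_width: -0.1
grasp_force: 1.8
```

Call:
drive_tool --increments "0 0 0 0.01 0 0 0; 0 0 0 0.004 0 0 0; 0 0 0 0 0 0 0"

```text
time: 8.78
tcp_pos: [518.0, 14.7, 73.8]
tcp_rot: [0.999, -0.039, 0.0, 0.0]
ft_force: [-1.7, 0.7, 6.3]
grip_width: -0.1
grasp_force: 2.8
```

Call:
drive_tool --increments "0 0 0 0.005 0 0 0; 0 -0.1 0 0 0 0 0; 0 -0.1 0 0 0 0 0; 0 -0.1 0 0 0 0 0"

```text
time: 9.28
tcp_pos: [512.3, 15.0, 73.8]
tcp_rot: [0.999, -0.039, 0.001, 0.0]
ft_force: [0.8, 0.2, 6.1]
grip_width: -0.2
grasp_force: 2.9
```

```bash
python3 -c "
from h import *
where()"
```

```text
t 9.28 console-rel x 2.45 y 34.05 z(abs) 73.77 F console x 0.75 y 0.23 z 6.14 xaxis -4.48 deg tilt [ 0.08 -0.01] w -0.2
```

Call:
drive_tool --increments "0 -0.1 0 0.004 0 0 0; 0 -0.1 0 0 0 0 0; 0 -0.1 0 0 0 0 0"

```text
time: 9.65
tcp_pos: [506.0, 15.6, 73.7]
tcp_rot: [0.999, -0.039, 0.0, 0.0]
ft_force: [0.4, 0.4, 8.0]
grip_width: 0.2
grasp_force: 3.6
```

Call:
drive_tool --increments "0 -0.1 0 0 0 0 0; 0 -0.1 0 0 0 0 0; 0 0 0 0 0 0 0"

```text
time: 10.02
tcp_pos: [500.8, 16.0, 73.3]
tcp_rot: [0.999, -0.039, -0.001, 0.0]
ft_force: [-2.8, 0.6, 8.6]
grip_width: -0.3
grasp_force: 4.0
```

Call:
drive_tool --increments "0 0 0 -0.1 0 0 0; 0 0 0 -0.1 0 0 0; 0 0.4 0 0 0 0 0; 0 0.4 0 0 0 0 0; 0 0 0 0 0 0 0"

```text
time: 10.65
tcp_pos: [518.5, 14.6, 77.2]
tcp_rot: [0.999, -0.039, 0.0, 0.0]
ft_force: [0.2, 1.1, 0.4]
grip_width: 0.0
grasp_force: 0.0
```

```bash
python3 - <<'E'
from h import *
where(); sheet('pics/u2.png',2)
E
```

```text
t 10.65 console-rel x 8.70 y 34.04 z(abs) 77.20 F console x 0.15 y 1.10 z 0.40 xaxis -4.48 deg tilt [ 0.02 -0.  ] w 0.0
```

View pics/u2.png

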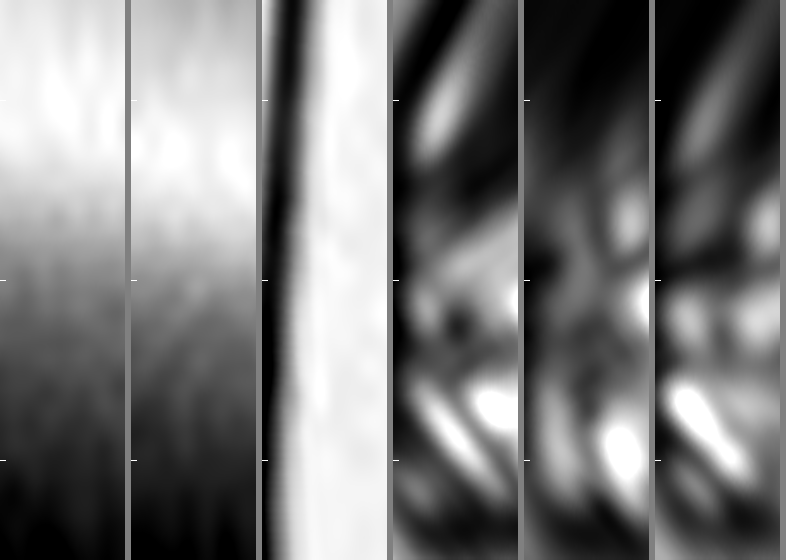

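The near face of the left wheel now shows the same pattern the right wheel has below its 4, so the left wheel reads 4 and the stroke worked. I'll repeat it.

Call:
drive_tool --increments "0 0 0 0.1 0 0 0; 0 0 0 0.06 0 0 0; 0 0 0 0.025 0 0 0; 0 0 0 0.005 0 0 0; 0 0 0 0 0 0 0"

```text
time: 11.48
tcp_pos: [517.8, 14.7, 73.8]
tcp_rot: [0.999, -0.039, 0.0, 0.0]
ft_force: [-2.5, 0.6, 4.9]
grip_width: -0.1
grasp_force: 2.6
```

Call:
drive_tool --increments "0 0 0 0.007 0 0 0; 0 -0.1 0 0 0 0 0; 0 -0.1 0 0 0 0 0; 0 -0.1 0 0.003 0 0 0; 0 -0.1 0 0 0 0 0; 0 -0.1 0 0 0 0 0"

```text
time: 12.22
tcp_pos: [508.1, 15.4, 73.8]
tcp_rot: [0.999, -0.039, 0.001, 0.0]
ft_force: [1.4, 0.4, 6.4]
grip_width: -0.1
grasp_force: 3.2
```

Call:
drive_tool --increments "0 -0.1 0 0 0 0 0; 0 -0.1 0 0 0 0 0; 0 -0.1 0 0 0 0 0; 0 0 0 0 0 0 0"

```text
time: 12.72
tcp_pos: [500.9, 16.0, 73.3]
tcp_rot: [0.999, -0.039, -0.001, 0.0]
ft_force: [-2.4, 0.0, 7.6]
grip_width: 0.0
grasp_force: 3.9
```

Call:
drive_tool --increments "0 0 0 -0.1 0 0 0; 0 0 0 -0.2 0 0 0; 0 0 0.85 0 0 0 0; 0 0 0.85 0 0 0 0; 0 0 0 0.2 0 0 0; 0 0 0 0 0 0 0; 0 0 0 0.06 0 0 0; 0 0 0 0.02 0 0 0; 0 0 0 0 0 0 0"

```text
time: 13.85
tcp_pos: [499.2, -17.8, 73.8]
tcp_rot: [0.999, -0.039, 0.0, 0.0]
ft_force: [-2.0, -0.1, 2.4]
grip_width: -0.4
grasp_force: 1.3
```

```bash
python3 - <<'E'
from h import *
where()
# left wheel side-view correlation with earlier strips (right wheel=4, left was 5 / 4)
E
```

```text
t 13.85 console-rel x -8.07 y 0.30 z(abs) 73.82 F console x -1.99 y -0.25 z 2.37 xaxis -4.45 deg tilt [ 0.   -0.01] w -0.4
```

Call:
drive_tool --increments "0 0 0 0.012 0 0 0; 0 0 0 0.005 0 0 0; 0 0 0 0 0 0 0"

```text
time: 14.22
tcp_pos: [499.3, -17.8, 73.6]
tcp_rot: [0.999, -0.039, 0.0, -0.0]
ft_force: [-2.0, 0.3, 5.6]
grip_width: -0.3
grasp_force: 2.7
```

Call:
drive_tool --increments "0 0 0 0.006 0 0 0; 0 0.1 0 0 0 0 0; 0 0.1 0 0 0 0 0; 0 0.1 0 0 0 0 0; 0 0.1 0 0 0 0 0"

```text
time: 14.85
tcp_pos: [507.8, -18.5, 73.8]
tcp_rot: [0.999, -0.039, 0.001, -0.0]
ft_force: [-0.9, 0.4, 5.6]
grip_width: -0.2
grasp_force: 3.0
```

Call:
drive_tool --increments "0 0.1 0 0 0 0 0; 0 0.1 0 0 0 0 0; 0 0.1 0 0 0 0 0; 0 0.1 0 0 0 0 0; 0 0 0 0 0 0 0"

```text
time: 15.48
tcp_pos: [516.3, -19.3, 73.8]
tcp_rot: [0.999, -0.039, 0.001, 0.0]
ft_force: [2.7, 0.6, 4.5]
grip_width: -0.3
grasp_force: 2.6
```

Call:
drive_tool --increments "0 0 0 -0.1 0 0 0; 0 0 0 -0.2 0 0 0; 0 0 0.85 0 0 0 0; 0 0 0.85 0 0 0 0; 0 0 0 0.2 0 0 0; 0 0 0 0 0 0 0; 0 0 0 0.07 0 0 0; 0 0 0 0.017 0 0 0; 0 0 0 0 0 0 0"

```text
time: 16.6
tcp_pos: [512.6, -53.0, 73.8]
tcp_rot: [0.999, -0.039, 0.0, 0.0]
ft_force: [-2.4, -0.5, 4.7]
grip_width: 0.2
grasp_force: 2.4
```

Call:
drive_tool --increments "0 0 0 0.009 0 0 0; 0 -0.1 0 0 0 0 0; 0 -0.1 0 0 0 0 0; 0 -0.1 0 0.003 0 0 0; 0 -0.1 0 0 0 0 0; 0 -0.1 0 0 0 0 0"

```text
time: 17.35
tcp_pos: [502.9, -52.3, 73.7]
tcp_rot: [0.999, -0.039, 0.001, 0.0]
ft_force: [1.0, -0.5, 6.8]
grip_width: 0.1
grasp_force: 3.4
```

Call:
drive_tool --increments "0 -0.1 0 0 0 0 0; 0 -0.1 0 0 0 0 0; 0 -0.1 0 0 0 0 0; 0 0 0 0 0 0 0"

```text
time: 17.85
tcp_pos: [495.8, -51.7, 73.4]
tcp_rot: [0.999, -0.039, -0.001, -0.0]
ft_force: [-2.4, -0.4, 7.5]
grip_width: 0.0
grasp_force: 4.0
```

Call:
drive_tool --increments "0 0 0 -0.1 0 0 0; 0 0 0 -0.1 0 0 0; 0 0.4 0 0 0 0 0; 0 0.4 0 0 0 0 0; 0 0 0 0 0 0 0; 0 0 0 0.1 0 0 0; 0 0 0 0.07 0 0 0; 0 0 0 0.02 0 0 0; 0 0 0 0 0 0 0"

```text
time: 18.98
tcp_pos: [512.4, -53.0, 73.8]
tcp_rot: [0.999, -0.039, 0.0, -0.0]
ft_force: [-2.1, 0.8, 4.2]
grip_width: -0.1
grasp_force: 2.4
```

Call:
drive_tool --increments "0 0 0 0.008 0 0 0; 0 -0.1 0 0 0 0 0; 0 -0.1 0 0 0 0 0; 0 -0.1 0 0.003 0 0 0; 0 -0.1 0 0 0 0 0; 0 -0.1 0 0 0 0 0"

```text
time: 19.73
tcp_pos: [502.8, -52.5, 73.7]
tcp_rot: [0.999, -0.039, 0.001, 0.0]
ft_force: [0.9, 1.2, 6.3]
grip_width: -0.1
grasp_force: 3.3
```

Call:
drive_tool --increments "0 -0.1 0 0 0 0 0; 0 -0.1 0 0 0 0 0; 0 -0.1 0 0 0 0 0; 0 0 0 0 0 0 0"

```text
time: 20.23
tcp_pos: [495.7, -51.8, 73.3]
tcp_rot: [0.999, -0.039, -0.001, 0.0]
ft_force: [-2.7, 0.4, 7.8]
grip_width: -0.2
grasp_force: 3.9
```

Call:
drive_tool --increments "0 0 0 -0.1 0 0 0; 0 0 0 -0.1 0 0 0; 0 0.4 0 0 0 0 0; 0 0.4 0 0 0 0 0; 0 0 0 0 0 0 0; 0 0 0 0.1 0 0 0; 0 0 0 0.07 0 0 0; 0 0 0 0.019 0 0 0; 0 0 0 0 0 0 0"

```text
time: 21.35
tcp_pos: [512.4, -53.0, 73.8]
tcp_rot: [0.999, -0.039, 0.0, -0.0]
ft_force: [-1.2, 0.8, 4.7]
grip_width: -0.4
grasp_force: 2.4
```

Call:
drive_tool --increments "0 0 0 0.008 0 0 0; 0 -0.1 0 0 0 0 0; 0 -0.1 0 0 0 0 0; 0 -0.1 0 0.003 0 0 0; 0 -0.1 0 0 0 0 0; 0 -0.1 0 0 0 0 0"

```text
time: 22.1
tcp_pos: [502.8, -52.4, 73.7]
tcp_rot: [0.999, -0.039, 0.001, 0.0]
ft_force: [0.2, 0.8, 7.2]
grip_width: 0.1
grasp_force: 3.3
```

Call:
drive_tool --increments "0 -0.1 0 0 0 0 0; 0 -0.1 0 0 0 0 0; 0 -0.1 0 0 0 0 0; 0 0 0 0 0 0 0"

```text
time: 22.6
tcp_pos: [495.7, -51.8, 73.3]
tcp_rot: [0.999, -0.039, -0.001, 0.0]
ft_force: [-1.7, -0.6, 8.8]
grip_width: 0.1
grasp_force: 3.9
```

Call:
drive_tool --increments "0 0 0 -0.2 0 0 0; 0 0 0 -1 0 0 0; 0 0 0 -1 0 0 0; 0 0 1 -1 0 0 0; 0 0 1 -1 0 0 0; 0 0 1 0 0 0 0; 0 0 1 0 0 0 0; 0 0 1 0 0 0 0; 0 0 1 0 0 0 0; 0 0 1 0 0 0 0; 0 0 1 0 0 0 0; 0 0 1 0 0 0 0"

```text
time: 24.1
tcp_pos: [482.3, -232.7, 157.1]
tcp_rot: [0.999, -0.039, -0.0, -0.0]
ft_force: [-0.3, 0.5, -0.2]
grip_width: -0.2
grasp_force: 0.0
```

Call:
drive_tool --increments "0 -0.5 1 0 0 0 0; 0 -0.5 1 0 0 0 0; 0 -0.5 1 0 0 0 0; 0 -0.5 1 0 0 0 0"

```text
time: 24.6
tcp_pos: [435.8, -309.2, 157.2]
tcp_rot: [0.999, -0.039, 0.0, 0.0]
ft_force: [-1.2, 0.1, 0.3]
grip_width: -0.2
grasp_force: 0.0
```

```bash
python3 - <<'E'
from h import *
where(); sheet('pics/u3.png',6)
E
```

```text
t 24.60 console-rel x -48.43 y -295.22 z(abs) 157.19 F console x -1.18 y -0.02 z 0.28 xaxis -4.48 deg tilt [ 0. -0.] w -0.2
```

View pics/u3.png

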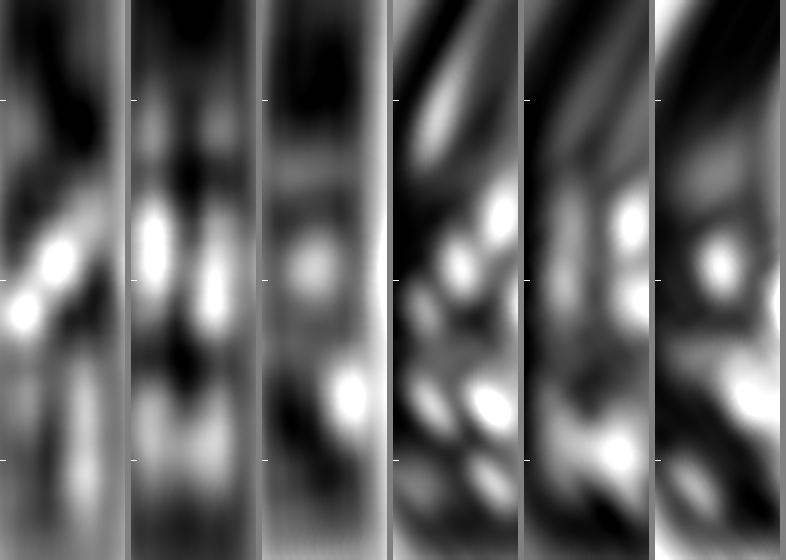

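The wheels read 3, 6 and 1, each centred in its detent. Now I'll go to the load key.

Call:
drive_tool --increments "0 0.24 -0.98 0 0 0 0; 0 0.24 -0.98 0 0 0 0; 0 0.24 -0.98 0 0 0 0; 0 0.24 -0.98 0 0 0 0; 0 0.24 -0.98 0 0 0 0; 0 0.24 -0.98 0 0 0 0; 0 0.24 -0.98 0 0 0 0; 0 0.24 -0.98 0 0 0 0; 0 0.24 -0.98 0 0 0 0; 0 0.24 -0.98 0 0 0 0; 0 0 0 0 0 0 0; 0 0 0 0 0 0 0"

```text
time: 26.7
tcp_pos: [499.4, -116.0, 157.2]
tcp_rot: [0.999, -0.039, -0.0, 0.0]
ft_force: [0.2, -0.0, 0.4]
grip_width: 0.1
grasp_force: 0.0
```

```bash
python3 -c "
from h import *
where()"
```

```text
t 26.70 console-rel x -0.09 y -97.65 z(abs) 157.19 F console x 0.24 y -0.02 z 0.39 xaxis -4.44 deg tilt [-0.   -0.02] w 0.1
```

Call:
drive_tool --increments "0 0 0 1 0 0 0; 0 0 0 1 0 0 0; 0 0 0 1 0 0 0; 0 0 0 0.7 0 0 0; 0 0 0 0.1 0 0 0; 0 0 0 0 0 0 0; 0 0 0 0 0 0 0"

```text
time: 27.58
tcp_pos: [500.0, -116.6, 81.9]
tcp_rot: [0.999, -0.039, 0.001, 0.0]
ft_force: [-1.0, -0.8, 0.3]
grip_width: -0.0
grasp_force: 0.0
```

Call:
drive_tool --increments "0 0 0 0.1 0 0 0; 0 0 0 0.1 0 0 0; 0 0 0 0.1 0 0 0; 0 0 0 0.1 0 0 0; 0 0 0 0.05 0 0 0; 0 0 0 0 0 0 0"

```text
time: 28.32
tcp_pos: [500.3, -116.7, 75.6]
tcp_rot: [0.999, -0.039, 0.001, 0.0]
ft_force: [-10.6, 3.8, 32.3]
grip_width: -0.2
grasp_force: 16.0
```

Call:
drive_tool --increments "0 0 0 0.05 0 0 0; 0 0 0 0 0 0 0; 0 0 0 0 0 0 0"

```text
time: 28.7
tcp_pos: [500.4, -116.7, 75.4]
tcp_rot: [0.999, -0.039, 0.001, 0.001]
ft_force: [-13.5, 5.1, 39.7]
grip_width: 0.0
grasp_force: 19.9
```

The 29 mm wide fingertip rests on the collar, because the plunger is only 24 mm across. I'll lift and tilt so a single corner presses the plunger.

Call:
drive_tool --increments "0 0 0 -0.3 0 0 0; 0 0 0 -1 0 0 0; 0 0 0 -1 0 0 0; 0 0 0 0 0.7 0.7 0; 0 0 0 0 0.7 0.7 0; 0 0 0 0 0.7 0.7 0; 0 0 0 0 0 0 0; 0 0 0 0 0 0 0"

```text
time: 29.7
tcp_pos: [499.3, -116.4, 117.0]
tcp_rot: [0.966, -0.038, 0.187, -0.173]
ft_force: [0.4, 0.0, 0.7]
grip_width: 0.1
grasp_force: 0.0
```

```bash
cat > k.py <<'E'
from h import *
from scipy.spatial.transform import Rotation as R
where(); s=manip.read_state(); M=R.from_quat(s['tcp_rot']).as_matrix()
c=s['tcp_pos']+M@[-11,14.5,0]; key=MID-97.5*EY; d=c-MID
print('corner rel',d@EX,d@EY,'z',c[2],'down',M[2])
for z in(80,72.5):
    t=key-2.5*EX-2.5*EY; t[2]=z
    print(z,np.round(M.T@(t-c)/20,3))
E
python3 k.py
```

```text
t 29.70 console-rel x -0.20 y -98.07 z(abs) 117.01 F console x 0.38 y 0.04 z 0.67 xaxis -8.51 deg tilt [21.46 18.38] w 0.1
corner rel -9.554649696662265 -110.8988447143808 z 108.12000027088132 down [ 0.34806959 -0.3493539  -0.86994219]
80 [-0.195  0.005  1.536]
72.5 [-0.326  0.136  1.862]
```

Call:
drive_tool --increments "0 -0.065 0 0.51 0 0 0; 0 -0.065 0 0.51 0 0 0; 0 -0.065 0 0.51 0 0 0; 0 0 0 0 0 0 0; 0 0 0 0 0 0 0; 0 0 0 0 0 0 0"

```text
time: 30.45
tcp_pos: [507.5, -106.2, 89.5]
tcp_rot: [0.966, -0.038, 0.188, -0.174]
ft_force: [1.7, -0.8, 0.7]
grip_width: 0.2
grasp_force: 0.0
```

Call:
drive_tool --increments "0 -0.035 0.035 0.087 0 0 0; 0 -0.035 0.035 0.087 0 0 0; 0 0 0 0 0 0 0; 0 0 0 0 0 0 0"

```text
time: 30.95
tcp_pos: [507.5, -106.1, 85.4]
tcp_rot: [0.966, -0.038, 0.188, -0.174]
ft_force: [-0.9, -1.3, 2.1]
grip_width: -0.4
grasp_force: 0.7
```

```bash
python3 k.py
```

```text
t 30.95 console-rel x 7.14 y -87.09 z(abs) 85.37 F console x -0.75 y -1.37 z 2.09 xaxis -8.51 deg tilt [21.6  18.43] w -0.4
corner rel -2.1857905266533653 -99.91954782613053 z 76.43407453239399 down [ 0.3506044  -0.35010659 -0.86862071]
80 [ 0.048 -0.06  -0.162]
72.5 [-0.083  0.072  0.164]
```

Contact is at the expected key height with about 2 N. I'll press 2 mm, then 2 mm, then more.

Call:
drive_tool --increments "0 -0.0175 0.0175 0.0435 0 0 0; 0 -0.0175 0.0175 0.0435 0 0 0; 0 0 0 0 0 0 0; 0 0 0 0 0 0 0"

```text
time: 31.45
tcp_pos: [507.5, -106.0, 83.3]
tcp_rot: [0.966, -0.038, 0.188, -0.174]
ft_force: [0.6, -0.3, 3.4]
grip_width: 0.1
grasp_force: 1.4
```

Call:
drive_tool --increments "0 -0.0175 0.0175 0.0435 0 0 0; 0 -0.0175 0.0175 0.0435 0 0 0; 0 0 0 0 0 0 0; 0 0 0 0 0 0 0"

```text
time: 31.95
tcp_pos: [507.5, -106.0, 81.3]
tcp_rot: [0.966, -0.038, 0.188, -0.174]
ft_force: [-0.3, -1.5, 3.9]
grip_width: 0.3
grasp_force: 2.0
```

```bash
python3 k.py
```

```text
t 31.95 console-rel x 7.14 y -87.02 z(abs) 81.32 F console x -0.15 y -1.50 z 3.91 xaxis -8.51 deg tilt [21.59 18.43] w 0.3
corner rel -2.1818541383268952 -99.85136539070031 z 72.3887789293555 down [ 0.35057585 -0.35014972 -0.86861484]
80 [ 0.119 -0.127 -0.339]
72.5 [-0.012  0.004 -0.013]
```

Call:
drive_tool --increments "0 -0.0175 0.0175 0.0435 0 0 0; 0 -0.0087 0.0087 0.022 0 0 0; 0 0 0 0 0 0 0; 0 0 0 0 0 0 0"

```text
time: 32.45
tcp_pos: [507.6, -106.0, 80.0]
tcp_rot: [0.966, -0.038, 0.188, -0.174]
ft_force: [-1.2, -1.8, 6.3]
grip_width: -0.1
grasp_force: 3.3
```

Call:
drive_tool --increments "0 -0.0087 0.0087 0.022 0 0 0; 0 0 0 0 0 0 0; 0 0 0 0 0 0 0"

```text
time: 32.83
tcp_pos: [507.7, -106.1, 79.8]
tcp_rot: [0.966, -0.038, 0.189, -0.174]
ft_force: [-2.8, -1.7, 9.3]
grip_width: -0.2
grasp_force: 4.7
```

The key bottomed out: force rose from 2 to about 5 N over 5 mm of travel, then went stiff. Now I'll release and retreat straight up.

Call:
drive_tool --increments "0 0.07 -0.07 -0.174 0 0 0; 0 0.14 -0.14 -0.348 0 0 0; 0 0.35 -0.35 -0.87 0 0 0; 0 0.35 -0.35 -0.87 0 0 0; 0 0.35 -0.35 -0.87 0 0 0; 0 0.35 -0.35 -0.87 0 0 0; 0 0 1 0 0 0 0; 0 0 1 -0.5 0 0 0; 0 0 1 -0.5 0 0 0; 0 0 1 -0.5 0 0 0; 0 0 1 -0.5 0 0 0; 0 0 1 -0.5 0 0 0"

```text
time: 34.33
tcp_pos: [487.1, -235.8, 172.4]
tcp_rot: [0.966, -0.038, 0.188, -0.174]
ft_force: [0.3, 0.5, 0.1]
grip_width: -0.2
grasp_force: 0.0
```

Call:
drive_tool --increments "0 0 1 -0.5 0 0 0; 0 0 1 -0.5 0 0 0; 0 0 1 -0.5 0 0 0; 0 0 1 -0.5 0 0 0; 0 0 0 0 0 0 0; 0 0 0 0 0 0 0"

```text
time: 35.08
tcp_pos: [471.8, -321.9, 179.2]
tcp_rot: [0.966, -0.038, 0.188, -0.174]
ft_force: [-0.3, -0.8, 0.4]
grip_width: -0.2
grasp_force: 0.0
```

```bash
python3 - <<'E'
from h import *
where(); sheet('pics/u4.png',4)
a,b=[cv2.imread(f'pics/u{i}.png',0).astype(float) for i in(3,4)]
print([round(np.corrcoef(a[:,x:x+125].ravel(),b[:,x:x+125].ravel())[0,1],3) for x in(0,131,262,393,524,655)])
A=cv2.imread('pics/top.png');B=grab('top')['frame'];cv2.imwrite('pics/end.png',cv2.resize(np.vstack([A[140:290,130:540],B[140:290,130:540]]),(800,585)))
E
```

```text
t 35.08 console-rel x -11.51 y -305.04 z(abs) 179.16 F console x -0.27 y -0.82 z 0.36 xaxis -8.51 deg tilt [21.56 18.49] w -0.2
[np.float64(0.999), np.float64(0.999), np.float64(0.998), np.float64(0.999), np.float64(1.0), np.float64(0.999)]
```

View pics/end.png

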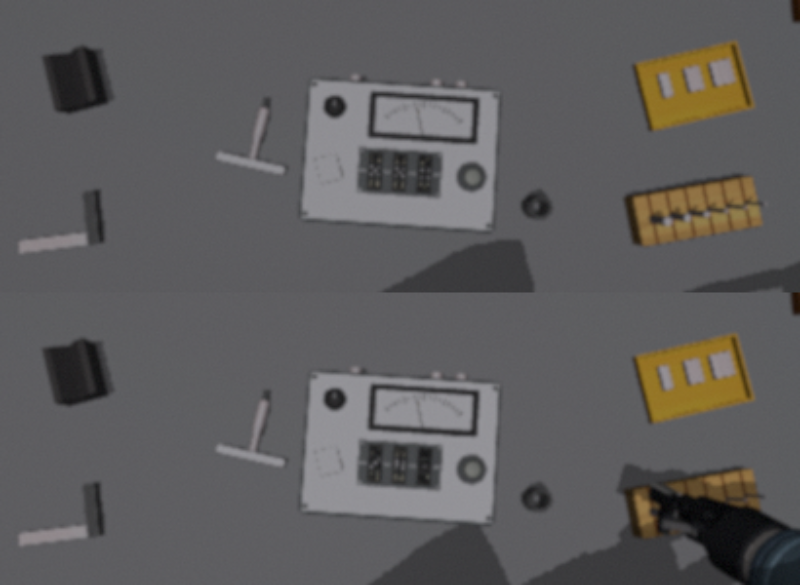

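The wheels are unchanged since the reading of 3, 6 and 1. Every bystander is in its original place, the key is free, and the gripper hangs about 70 mm clear above the pin stand.

```bash
python3 -c "
from bench import manip
print(manip.sign_off())"
```

```text
the job is handed in; nothing more can be done
None
```

The wheels read 3, 6 and 1, each home in its detent. The load key was then pressed to its stop and released, no bystander moved in the last picture, and I handed the job in at about 35 s (no verdict was returned).

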